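Recharge the vacuum bell with desiccant cartridges

ROBOT

A 7-joint arm with a two-finger parallel gripper is mounted at the origin on a cart in front of the work surface, level with it; the furniture and walls round the work are solid. World frame = base frame: x ahead of the robot, y to its left, z up, the work surface at z = 0. Lengths are in m, angles in rad, forces in N, time in s.
With the tool pointing down it reaches from about 0.375 to 0.925 m from the base axis. Payload 3.1 kg.
Tool frame: the origin (TCP) lies at the very end of the fingers, on their centre line; the grasp point (between the pads) lies 19 mm behind it; z points along the fingers, y is the line along which they close (so a half turn about z gives the same grasp; the last joint's range is limited). The gripper opens to 85 mm and grips with 20 to 120 N. Pads are 22 mm wide; open, the fingers measure 114 mm over their backs; the gripper's body (76 mm by 85 mm) begins 54 mm behind the grasp point. The pads swing forward as they close: fully open they stand 13 mm farther back than shut.
Start: joints at [1.142, 0.383, 0.044, 1.598, -0.018, 1.161, -0.05], TCP at [0.211, -0.615, 0.231] pointing down, gripper open.
Joint ranges: [-2.61, 2.61], [-0.41, 2.15], [-1.48, 1.57], [0, 2.5], [-1.57, 4.71], [0.05, 1.97], [-2.85, 2.85]. Speed limits (rad/s): [2.79, 2.79, 3.14, 3.14, 3.14, 3.14, 3.14].

INTERFACE

Orientations are given as a unit quaternion [x, y, z, w].
In Python, from bench import ctrl, vision, status gives the robot as it stands (ctrl), with the cameras (vision) and the readings (status). Calls block until the motion is done:
- ctrl.move_ptp(position, orientation): joint-space move of the TCP to a pose.
- ctrl.movel(position, orientation=None, speed=0.15): straight line of the TCP; orientation=None keeps the orientation; speed is the mean speed in m/s.
- ctrl.move_j(angles): joint-space move.
- ctrl.move_gripper(opening, effort=None): finger opening in m; effort is the grip in N (None keeps the last); returns when the fingers have stopped.
- ctrl.pause(seconds).
- ctrl.inverse_kinematics(position, orientation): joint angles nearest the present ones, or None.
- status.get_state(): the state.
- vision.read_camera(name): name is "scene" or "side" or "wrist"; returns the picture (480x640x3 uint8, red, green, blue); there is no depth.
- vision.camera_params(name): a dict with "K" (3x3 intrinsics, pixels), "camera_from_world" (4x4, takes a point from world to camera coordinates). Camera axes: x right, y down, z forward; pixel columns grow to the right and rows downward; lengths in m; the calibration is good to about 2 mm. A picture is of the moment at which its call begins: read the wrist's pose just before it. camera_params takes no time and is no camera call; for the wrist camera it gives the pose at the moment of the call.
A pose or a line that the arm cannot do raises ctrl.MotionError and nothing moves.
- ctrl.sign_off(): hands the job in; it is judged then, once.
The state is a dict: "time_s": time; "qpos": joint angles; "joint_vel": joint speeds; "effort": joint torques, N m; "eef_pos": TCP position; "tcp_rot": TCP orientation; "ft_force": force on the tool from outside, world axes, zero at the start; "ft_torque": the same for the moment, N m; "finger_gap": finger opening in m; "grasp_force": force on a finger pad.
Only numpy, scipy, OpenCV 4.12 (cv2) and the standard library are available. Lean on these libraries where they do the work, as an engineer would, in place of code of your own. Each camera call takes 0.05 s, during which the arm holds its last target. There are 200 camera calls.

TASK

Recharge the vacuum bell: turn the vent tap on its lid fully open to let the vacuum go, then lift the lid off and, keeping it upright, stand it on the worktop beside the base plate. Roll each desiccant cartridge there is over until its orange perforated face is up, and lay them all flat, side by side, on the base plate between the hooks, orange face up. Then put the lid back on the plate the way round it was, turn the tap fully closed again, and leave the pill jar, brass weight and marker where they stand.

Things in the scene. Friction and masses are not known exactly. Their poses are not given: they have to be found in the camera images.
- base_plate: Fixed base plate of the vacuum bell: aluminium disc 220 mm across, its top 10 mm above the worktop. Origin at the centre of its underside, z up. Steel hooks stand at its +y and -y sides (see hook_left). Three cartridges fit between them side by side, lying along x, at y = -42, 0 and +42 mm. A small brass hose stub sticks out at -x.
- hook_left (a point): Top centre of the steel hook at the base plate's +y side, 73 mm from its centre, 63 mm above the worktop; the other hook is its mirror image at -y. Each is a post 36 mm wide along x, 75 to 81 mm from the plate's centre, with a 7 mm thick lip on top that reaches in to 66 mm from the centre (its underside 56 mm above the worktop).
- bell_lid: Loose clear bell lid with the tap on top, about 400 g: round, 192 mm across, 67 mm high, wall 5 mm, open below. Origin at the centre of its lower edge (10 mm above the worktop when on the plate), z up; x, y parallel to the plate's at the start. It fits over the hooks with 8 mm to spare all round, and stands by itself on the worktop. It goes back the same way round, or turned by half a turn.
- tap_handle (a point): Middle of the tap's red upright bar handle, 56 mm long, 12 mm thick, reaching from 80 to 108 mm above the lid's lower edge; this point is at 94 mm, on the lid's axis. y along the handle, x across it. Pinch it by its flat sides from above, near the top, to turn the tap and to lift the lid by it.
- vent_tap (a joint): Tap angle: 0 = closed, handle along the lid's y; grows counter-clockwise from above to 1.57 = open, handle along the lid's x. End stops at both; friction 0.05 N m, it stays where left, and turning it does not turn the lid standing below.
- cross_bar (a point): Middle of the steel bar inside the lid that turns with the handle, parallel to it: 142 mm long, 14 mm wide, 38 to 44 mm above the lid's lower edge. With the tap closed it lies under both hooks and holds the lid down, as the vacuum does; from about 0.6 rad it is free. To go over the hooks the lid needs it along the plate's x.
- lid_spot (a point): A point on the worktop to the left of the base plate round which the surface is kept free for the lid (100 mm all round).
- cartridge_1: Loose hexagonal bar 54 mm long, 34 mm across flats, faces 19.6 mm wide, 90 g, white rubber skin, flat black ends. One long face is orange with black holes; an orange stripe on each end runs from the middle to that face. Origin at the bar's centre (17 mm above its support), x along the bar, z out of the orange face. Starts right of the plate.
- cartridge_2: As cartridge_1, another desiccant cartridge of the same make. All have a grippy skin (friction about 1): to tip one over a face, press a finger on the edge of its side and move it forward and up together. Two or three of the four are present in a run, each with its orange face one or two faces away from the top, to either side.
- cartridge_3: As cartridge_1, another desiccant cartridge of the same make. All have a grippy skin (friction about 1): to tip one over a face, press a finger on the edge of its side and move it forward and up together. Two or three of the four are present in a run, each with its orange face one or two faces away from the top, to either side.
- cartridge_4: As cartridge_1, another desiccant cartridge of the same make. All have a grippy skin (friction about 1): to tip one over a face, press a finger on the edge of its side and move it forward and up together. Two or three of the four are present in a run, each with its orange face one or two faces away from the top, to either side.
- pill_jar: Bystander: pink jar with a white cap, 36 mm across, 68 mm high, behind the work. Origin at the centre of its underside.
- brass_weight: Bystander: brass knob weight, 24 mm across, 33 mm high, behind the cartridges. Origin at the centre of its underside.
- blue_marker: Bystander: white and blue marker pen lying flat, 133 mm long, 12 mm thick, behind the work. Origin at the middle of its underside, y along it.

How it is judged:
On the way, in this order (a step that is already met when the one before it is completed fails the run):
1. The vent tap is turned open (1.2 rad or more) while the lid still sits on the base plate (value of joint vent_tap above 1.2 rad and horizontal distance between bell_lid and base_plate below 0.012 m and z of bell_lid in the frame of base_plate between 0.007 and 0.0135 m and angle between bell_lid's own z axis and vertical below 0.06 rad), for 0.2 s.
2. The lid stands upright on the worktop beside the base plate, let go (horizontal distance between bell_lid and base_plate above 0.15 m and height (world z) of bell_lid below 0.005 m and angle between bell_lid's own z axis and vertical below 0.06 rad and linear speed of bell_lid below 0.03 m/s and contact force between the fingers and bell_lid below 0.3 N), for 0.2 s.
3. With the lid off, every cartridge lies on the base plate between the hooks with its orange face up, let go (horizontal distance between each of cartridge_1, cartridge_2, cartridge_3, cartridge_4 and base_plate below 0.065 m and z of cartridge_1 in the frame of base_plate between 0.023 and 0.031 m and angle between each of cartridge_1, cartridge_2, cartridge_3, cartridge_4's own z axis and vertical below 0.15 rad and z of cartridge_2 in the frame of base_plate between 0.023 and 0.031 m and z of cartridge_3 in the frame of base_plate between 0.023 and 0.031 m and z of cartridge_4 in the frame of base_plate between 0.023 and 0.031 m and horizontal distance between bell_lid and base_plate above 0.15 m and contact force between the fingers and cartridge_1 below 0.3 N and contact force between the fingers and cartridge_2 below 0.3 N and contact force between the fingers and cartridge_3 below 0.3 N and contact force between the fingers and cartridge_4 below 0.3 N), for 0.3 s.
4. The lid is back on the base plate (horizontal distance between bell_lid and base_plate below 0.012 m and z of bell_lid in the frame of base_plate between 0.007 and 0.0135 m and angle between bell_lid's own z axis and vertical below 0.06 rad), for 0.2 s.
At the end, for the whole second after the job is handed in: Every cartridge lies flat on the plate (centre within 65 mm of its centre, 23 to 31 mm up), orange face up within 0.15 rad; the lid sits level and at rest on the plate within 12 mm, turned within 0.3 rad of it or half a turn round; the tap is closed below 0.2 rad (all of step 4 and angle between the x axis of bell_lid and the x axis of base_plate, either way round below 0.3 rad and value of joint vent_tap below 0.2 rad and horizontal distance between each of cartridge_1, cartridge_2, cartridge_3, cartridge_4 and base_plate below 0.065 m and z of cartridge_1 in the frame of base_plate between 0.023 and 0.031 m and angle between each of cartridge_1, cartridge_2, cartridge_3, cartridge_4's own z axis and vertical below 0.15 rad and z of cartridge_2 in the frame of base_plate between 0.023 and 0.031 m and z of cartridge_3 in the frame of base_plate between 0.023 and 0.031 m and z of cartridge_4 in the frame of base_plate between 0.023 and 0.031 m and linear speed of bell_lid below 0.02 m/s); the robot touches nothing.
It fails at once if A bystander (pill jar, brass weight or blue marker) is moved more than 30 mm (distance of any of pill_jar, brass_weight, blue_marker from where it was at the start of the episode above 0.03 m).
It fails at once if The lid is tipped over (tilted more than 0.9 rad) (angle between bell_lid's own z axis and vertical above 0.9 rad).
Of cartridge_1, cartridge_2, cartridge_3, cartridge_4 only 2 to 3 are there at a start; the rules pass over those that are not, and their reading is None.
At some moment in a run one of cartridge_1, cartridge_2, cartridge_3, cartridge_4 may be knocked a few centimetres aside while the robot is not near it.
Once in a run the grip may slacken for a moment while it holds something.
It also fails if it takes over 210 s, if anything falls off the work surface, if the arm or the gripper's body presses on something with over 40 N, if the wrist force passes 120 N, or if a joint passes its speed limit or range.

## Working session

There is one attempt and no reset: what is moved stays moved. The work goes in short steps, each a Python script; the robot and the scene stay as the last script left them, time stands still between calls to the robot, and variables do not carry over. Pictures are saved under pics/ and viewed, at most 14 in all, crops included, and the job is handed in when it is done.

```bash
ls; mkdir -p pics
python3 - <<'E'
from bench import ctrl, vision, status
import cv2,numpy as np
s=status.get_state();print(s['time_s'],s['eef_pos'],s['tcp_rot'],s['finger_gap'])
a=vision.read_camera("scene");b=vision.read_camera("side")
cv2.imwrite("pics/s0.png",a[...,::-1]);cv2.imwrite("pics/d0.png",b[...,::-1])
for n in("scene","side","wrist"):
    p=vision.camera_params(n);print(n,np.round(p["K"],1).tolist(),np.round(p["camera_from_world"],3).tolist())
E
```

```text
bench.py
pics
0.0 [ 0.21076934 -0.61384877  0.22984354] [ 9.86347284e-01  1.64672964e-01 -2.97966777e-04 -1.32698478e-03] 0.08526692979733738
scene [[498.4, 0.0, 306.5], [0.0, 498.4, 242.2], [0.0, 0.0, 1.0]] [[-0.864, -0.504, 0.014, 0.571], [-0.3, 0.492, -0.818, 0.218], [0.405, -0.71, -0.576, 1.155], [0.0, 0.0, 0.0, 1.0]]
side [[487.6, 0.0, 320.3], [0.0, 487.6, 228.8], [0.0, 0.0, 1.0]] [[0.999, 0.049, 0.024, -0.613], [0.047, -0.546, -0.836, 0.079], [-0.028, 0.836, -0.548, 1.133], [0.0, 0.0, 0.0, 1.0]]
wrist [[367.2, 0.0, 317.1], [0.0, 367.2, 243.5], [0.0, 0.0, 1.0]] [[0.324, -0.946, -0.002, -0.648], [-0.913, -0.313, 0.262, -0.034], [-0.249, -0.083, -0.965, 0.379], [0.0, 0.0, 0.0, 1.0]]
```

View pics/s0.png

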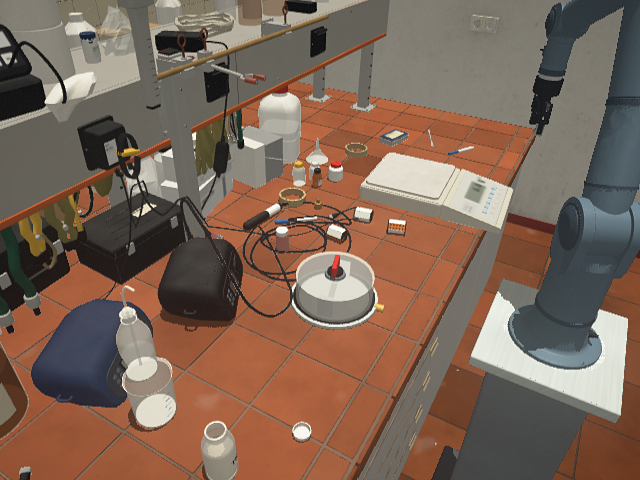

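View pics/d0.png

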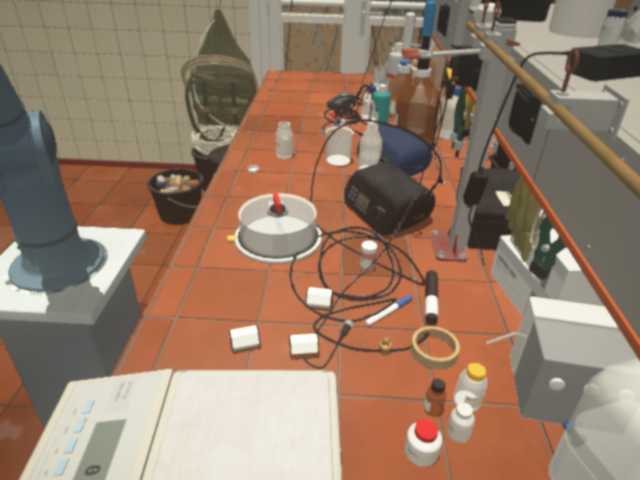

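The scene view shows the lid at about (335,285) with its red handle at (336,265), and cartridges at (363,214), (336,232) and (397,227), which shows orange. The side view has the same cartridges at (320,298), (304,345) and (245,338), and the lid at (278,225).

```bash
cat > h.py <<'E'
from bench import ctrl, vision, status
import cv2,numpy as np
from scipy.spatial.transform import Rotation as R
def ray(p,uv):
    T=p["camera_from_world"];K=p["K"];Rm=T[:3,:3];o=-Rm.T@T[:3,3]
    d=Rm.T@np.linalg.inv(K)@np.array([uv[0],uv[1],1.]);return o,d/np.linalg.norm(d)
def onz(p,uv,z):
    o,d=ray(p,uv);return o+d*(z-o[2])/d[2]
def tri(p,u,q,v):
    o,d=ray(p,u);c,e=ray(q,v)
    s=np.linalg.lstsq(np.c_[d,-e],c-o,rcond=None)[0]
    a=o+d*s[0];b=c+e*s[1];return (a+b)/2,np.linalg.norm(a-b)
def proj(p,X):
    c=p["camera_from_world"]@np.r_[X,1];u=p["K"]@c[:3];return u[:2]/u[2]
def down(yaw):  # tool z down, tool y (closing) at angle yaw+90deg -> tool x at yaw in world
    return (R.from_euler('z',yaw)*R.from_euler('x',np.pi)).as_quat()
def mask(im,lo,hi):
    return cv2.inRange(cv2.cvtColor(im,cv2.COLOR_RGB2HSV),lo,hi)
def blobs(m,amin=30):
    n,l,s,c=cv2.connectedComponentsWithStats(m)
    return [(s[i,4],c[i].round(1),s[i,:4],l==i) for i in range(1,n) if s[i,4]>=amin]
def save(n,im): cv2.imwrite(f"pics/{n}.png",im[...,::-1])
def st(): 
    s=status.get_state();print(round(s['time_s'],1),s['eef_pos'].round(4),'gap',round(s['finger_gap'],4),'g',round(float(np.max(s['grasp_force'])),1),'F',np.round(s['ft_force'],1),'T',np.round(s['ft_torque'],2));return s
E
python3 - <<'E'
from h import *
ps,pd=[vision.camera_params(n) for n in("scene","side")]
a=cv2.imread("pics/s0.png")[...,::-1];b=cv2.imread("pics/d0.png")[...,::-1]
def red(im,x0,x1,y0,y1):
    m=mask(im,(0,200,120),(4,255,255))|mask(im,(174,200,120),(180,255,255));k=np.zeros_like(m);k[y0:y1,x0:x1]=m[y0:y1,x0:x1];return k
for im,r in((a,(310,360,245,290)),(b,(260,300,185,225))):
    m=red(im,*r);ys,xs=np.nonzero(m);print(len(xs),xs.mean(),ys.mean(),xs.min(),xs.max(),ys.min(),ys.max())
ma,mb=red(a,310,360,245,290),red(b,260,300,185,225)
ca=np.argwhere(ma)[:,::-1].mean(0);cb=np.argwhere(mb)[:,::-1].mean(0)
print('handle',tri(ps,ca,pd,cb))
print('stub',tri(ps,(380,308),pd,(231,239)))
for n,u,v in(("c",(363,214),(320,298)),("c",(336,232),(304,345)),("c",(336,232),(320,298)),("c",(363,214),(304,345)),("c",(397,227),(245,338)),("jar",(282,238),(369,255)),("wt",(318,204),(386,345))): print(n,u,v,tri(ps,u,pd,v))
# camera in tool
s=status.get_state();p=vision.camera_params("wrist");Tw=np.eye(4);Tw[:3,:3]=R.from_quat(s['tcp_rot']).as_matrix();Tw[:3,3]=s['eef_pos']
print(np.round(p["camera_from_world"]@Tw,3))
E
```

```text
4 337.75 255.75 336 339 255 257<stdin>:7: RuntimeWarning: Mean of empty slice.
  ret = ret.dtype.type(ret / rcount)
Traceback (most recent call last):
ValueError: zero-size array to reduction operation minimum which has no identity
```

Run:
```python
from h import *
ps,pd=[vision.camera_params(n) for n in("scene","side")]
print('handle',tri(ps,(336,265),pd,(277,201)))
print('stub',tri(ps,(380,308),pd,(231,239)))
for n,u,v in(("c",(363,214),(320,298)),("c",(336,232),(304,345)),("c",(336,232),(320,298)),("c",(363,214),(304,345)),("c",(397,227),(245,338)),("jar",(282,238),(369,255)),("wt",(318,204),(386,345))): print(n,u,v,tri(ps,u,pd,v))
s=status.get_state();p=vision.camera_params("wrist");Tw=np.eye(4);Tw[:3,:3]=R.from_quat(s['tcp_rot']).as_matrix();Tw[:3,3]=s['eef_pos']
print(np.round(p["camera_from_world"]@Tw,3))
```

```text
handle (array([0.49725661, 0.14640314, 0.10689706]), np.float64(0.0034375853486997565))
stub (array([0.38204388, 0.12339017, 0.00459201]), np.float64(0.002610312948936804))
c (363, 214) (320, 298) (array([ 0.5933699 , -0.16342976,  0.06515205]), np.float64(0.05470422929547565))
c (336, 232) (304, 345) (array([ 0.61856602, -0.16738152, -0.03318717]), np.float64(0.06080636431682121))
c (336, 232) (320, 298) (array([ 0.61748698, -0.09722532,  0.01887203]), np.float64(1.2268366181893864e-05))
c (363, 214) (304, 345) (array([ 0.59332807, -0.23096484,  0.01816438]), np.float64(0.0015726972951941249))
c (397, 227) (245, 338) (array([ 0.47798042, -0.21976937,  0.01609248]), np.float64(0.005571178923470333))
jar (282, 238) (369, 255) (array([0.72194863, 0.03539829, 0.03904142]), np.float64(0.0030184937639738778))
wt (318, 204) (386, 345) (array([ 0.74681422, -0.21702026,  0.01422541]), np.float64(0.003959853551466971))
[[-0.001  1.    -0.     0.001]
 [-0.965 -0.001 -0.262  0.026]
 [-0.262 -0.     0.965  0.156]
 [ 0.     0.     0.     1.   ]]
```

Run:
```python
from h import *
import pickle
D={}
for n,xy in(("c",(0.60,-0.17)),("l",(0.54,0.146))):
    ctrl.move_ptp([xy[0],xy[1],0.30],down(0.0)); ctrl.pause(.3)
    p=vision.camera_params("wrist");im=vision.read_camera("wrist");D[n]=p;save("w_"+n,im);st()
pickle.dump(D,open("D.pkl","wb"))
```

```text
2.6 [ 0.5999 -0.1704  0.2999] gap 0.0854 g 0.0 F [-0.5 -0.4 -0.6] T [ 0.02 -0.03  0.04]
4.2 [0.5403 0.1452 0.2999] gap 0.0851 g 0.0 F [-0.8 -0.5 -0.1] T [ 0.04  0.06 -0.02]
```

View pics/w_c.png

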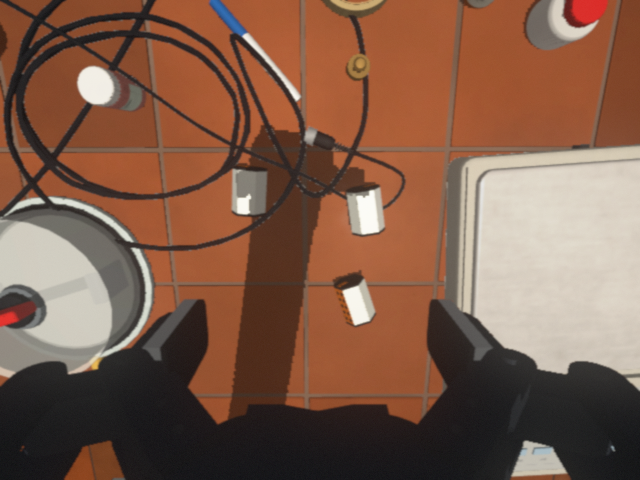

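View pics/w_l.png

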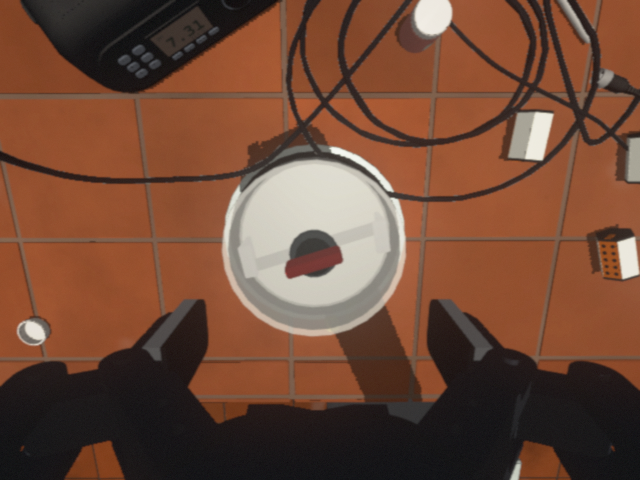

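The lid view shows the red handle running from (286,270) to (342,256), so the plate yaw is about 13°. The cartridges are at (249,190), (366,210) and (357,300), and the last one has its orange face on the left.

Run:
```python
from h import *
import pickle
D=pickle.load(open("D.pkl","rb"));p=D["l"]
im=cv2.imread("pics/w_l.png")[...,::-1]
m=mask(im,(0,150,60),(6,255,255))|mask(im,(170,150,60),(180,255,255));k=np.zeros_like(m);k[235:290,270:360]=m[235:290,270:360]
B=max(blobs(k),key=lambda b:b[0]);print(B[:3])
c=cv2.findContours(B[3].astype(np.uint8),0,1)[0][0];r=cv2.minAreaRect(c);print(r)
bx=cv2.boxPoints(r);P=np.array([onz(p,b,0.118)[:2] for b in bx]);print(P.round(4))
e=[P[1]-P[0],P[2]-P[1]];L=max(e,key=np.linalg.norm);print('len',[np.linalg.norm(x) for x in e],'ang',np.degrees(np.arctan2(L[1],L[0]))%180-90,'c',P.mean(0))
# plate outer circle (white ring) fit
g=mask(im,(0,0,120),(180,70,255));g[:,:200]=0;g[:,430:]=0;g[:130]=0;g[345:]=0
c=max(cv2.findContours(g,0,1)[0],key=cv2.contourArea);h=cv2.convexHull(c)[:,0];print('ell',cv2.fitEllipse(h))
for z in (0.010,): 
    Q=np.array([onz(p,u,z)[:2] for u in h]);A=np.c_[2*Q,np.ones(len(Q))];s=np.linalg.lstsq(A,(Q**2).sum(1),rcond=None)[0];print('circle',s[:2],np.sqrt(s[2]+s[:2]@s[:2]))
print('cap',onz(p,(33,331),0.01))
for t in (0.2,):
  for y in(t-np.pi/2,t,t+np.pi/2): print(y,ctrl.inverse_kinematics([0.49,0.146,0.093],down(y)))
crop=lambda f,x,y,w=60,h=60:cv2.resize(cv2.imread(f)[y-h//2:y+h//2,x-w//2:x+w//2],(240,240),interpolation=cv2.INTER_CUBIC)
row1=np.hstack([crop("pics/w_c.png",*u) for u in((249,190),(366,210),(357,300))])
row2=np.hstack([crop("pics/s0.png",*u,40,40) for u in((336,232),(363,214),(397,227))])
cv2.imwrite("pics/crops.png",np.vstack([row1,row2]))
```

```text
Traceback (most recent call last):
ValueError: max() iterable argument is empty
```

Run:
```python
from h import *
import pickle
D=pickle.load(open("D.pkl","rb"));p=D["l"]
im=cv2.imread("pics/w_l.png")[...,::-1]
hsv=cv2.cvtColor(im,cv2.COLOR_RGB2HSV);print(im[264,300:335:8],hsv[264,300:335:8])
f=im.astype(int);m=((f[...,0]-np.maximum(f[...,1],f[...,2]))>50).astype(np.uint8);k=np.zeros_like(m);k[235:290,270:360]=m[235:290,270:360]
B=max(blobs(k),key=lambda b:b[0]);print(B[:3])
c=cv2.findContours(B[3].astype(np.uint8),0,1)[0][0];r=cv2.minAreaRect(c);print(r)
bx=cv2.boxPoints(r);P=np.array([onz(p,b,0.118)[:2] for b in bx]);print(P.round(4))
e=[P[1]-P[0],P[2]-P[1]];L=max(e,key=np.linalg.norm);print('len',[np.linalg.norm(x) for x in e],'ang',np.degrees(np.arctan2(L[1],L[0]))%180-90,'c',P.mean(0))
g=mask(im,(0,0,120),(180,70,255));g[:,:200]=0;g[:,430:]=0;g[:130]=0;g[345:]=0
c=max(cv2.findContours(g,0,1)[0],key=cv2.contourArea);h=cv2.convexHull(c)[:,0]
Q=np.array([onz(p,u,.01)[:2] for u in h]);A=np.c_[2*Q,np.ones(len(Q))];s=np.linalg.lstsq(A,(Q**2).sum(1),rcond=None)[0];print('circle',s[:2],np.sqrt(s[2]+s[:2]@s[:2]))
print('cap',onz(p,(33,331),0.01))
t=.22
for y in(t-np.pi/2,t,t+np.pi/2): print(y,ctrl.inverse_kinematics([0.49,0.146,0.093],down(y)))
crop=lambda f,x,y,w=60,h=60:cv2.resize(cv2.imread(f)[y-h//2:y+h//2,x-w//2:x+w//2],(240,240),interpolation=cv2.INTER_CUBIC)
row1=np.hstack([crop("pics/w_c.png",*u) for u in((249,190),(366,210),(357,300))])
row2=np.hstack([crop("pics/s0.png",*u,40,40) for u in((336,232),(363,214),(397,227))])
cv2.imwrite("pics/crops.png",np.vstack([row1,row2]))
```

```text
[[114  58  54]
 [120  61  55]
 [119  58  54]
 [118  58  54]
 [113  58  53]] [[  2 134 114]
 [  3 138 120]
 [  2 139 119]
 [  2 138 118]
 [  3 135 113]]
(np.int32(624), array([313. , 264.5]), array([286, 252,  56,  26], dtype=int32))
((312.94989013671875, 264.3194885253906), (12.151032447814941, 57.11520767211914), 74.47589111328125)
[[0.4964 0.1767]
 [0.5111 0.1255]
 [0.4997 0.1223]
 [0.4847 0.1739]]
len [np.float64(0.05324517960516402), np.float64(0.011798060840558176)] ang 16.036803573640626 c [0.49798237 0.14959929]
circle [0.47804247 0.15060773] 0.11404593823398143
cap [0.37142006 0.51721273 0.01      ]
-1.3507963267948966 [-1.30698069  0.58739961  1.15814468  2.07698392 -0.68593     0.92983863
 -2.68679717]
0.22 [ 0.06137171  0.34568048 -0.48948093  2.01900549  0.21824947  0.82680724
 -1.90312126]
1.7907963267948965 [ 0.2013435   0.37910666 -0.65283479  2.01290442  0.30507393  0.84572657
 -0.40220396]
```

View pics/crops.png

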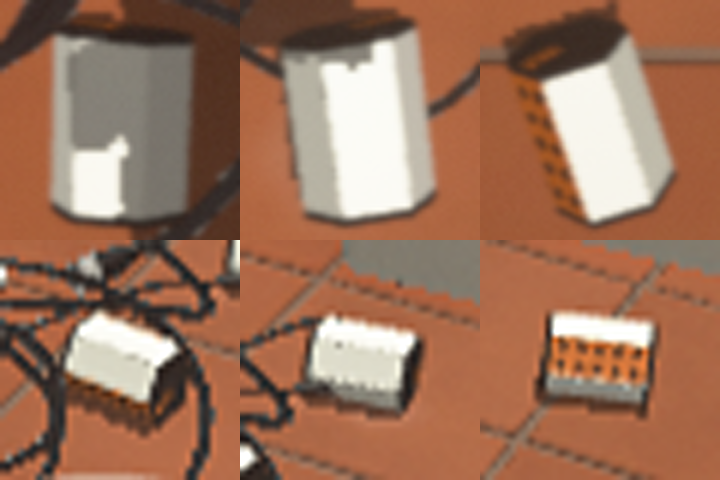

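Crops: the cartridge at (0.478,-0.220) has orange on its upper +y face (60° roll). The one at (0.617,-0.097) has it on the lower +y face (120°). The one at (0.593,-0.231) shows none on the +y side, so it must be on -y. Opening the tap now.

Run:
```python
from h import *
t=0.26;y0=t+np.pi/2;c=[0.497,0.149]
ctrl.move_ptp(c+[0.16],down(y0));ctrl.move_gripper(0.04)
ctrl.movel(c+[0.094],speed=0.08);st()
ctrl.move_gripper(0.0,30);s=st();print(R.from_quat(s['tcp_rot']).as_euler('xyz').round(3))
p=s['eef_pos']
for a in np.linspace(0,1.6,9)[1:]:
    q=ctrl.inverse_kinematics(p,down(y0+a));ctrl.move_j(q)
s=st();print(q.round(2))
```

```text
7.1 [0.4975 0.1493 0.0944] gap 0.0402 g 0.0 F [-0.5 -0.4  0.6] T [-0.05  0.01  0.01]
7.5 [0.4974 0.1491 0.0947] gap 0.0115 g 34.4 F [-0.4 -1.6  3.9] T [-0.15  0.14  0.04]
[3.141 0.    1.831]
9.8 [0.498  0.149  0.0947] gap 0.0113 g 34.3 F [-0.5 -2.1  2.1] T [-0.36  0.13  0.04]
[ 0.45  0.5  -0.97  1.98  0.52  0.93  1.07]
```

Run:
```python
from h import *
s=status.get_state();p=s['eef_pos'];
ctrl.move_gripper(0.0,60)
ctrl.movel(p+[0,0,.006],speed=0.03);s=st()
if abs(s['ft_force'][2])<9:
    ctrl.movel(p+[0,0,.070],speed=0.08);st();save("lift",vision.read_camera("side"))
```

```text
10.4 [0.4974 0.1491 0.1003] gap 0.0108 g 61.3 F [ 0.2  0.5 -3.9] T [-0.04 -0.05  0.06]
11.3 [0.4975 0.1486 0.1642] gap 0.0106 g 63.7 F [ 0.6  0.  -4.6] T [-0.05  0.05  0.04]
```

View pics/lift.png

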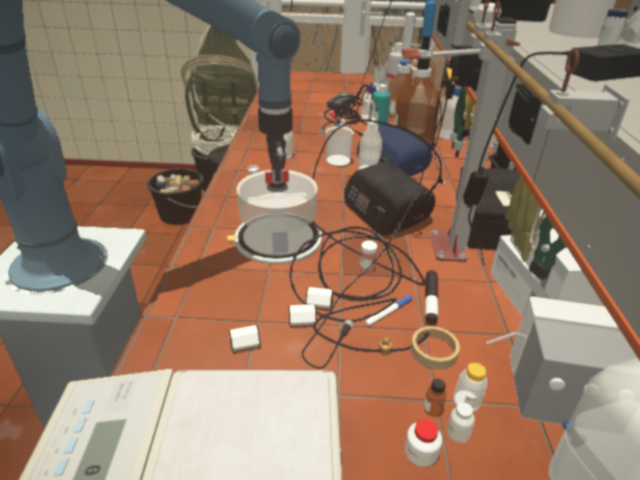

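The lid is lifted and level. Cartridge 2 has been knocked to side pixel (303,314), so the disturbance is over. Now setting the lid down.

Run:
```python
from h import *
import pickle
s=status.get_state();q=s['tcp_rot'];h=s['eef_pos']
ctrl.movel([0.475,0.372,h[2]],q,speed=0.12);s=st()
ctrl.movel([0.475,0.372,0.090],speed=0.08);st()
ctrl.movel([0.475,0.372,0.0845],speed=0.02);s=st()
pickle.dump((s['eef_pos'],q),open("lid.pkl","wb"))
ctrl.move_gripper(0.04);ctrl.movel([0.475,0.372,0.18],speed=0.2)
y=0.0
ctrl.move_ptp([0.56,0.149,0.30],down(0.0));ctrl.pause(.3)
D={}
D["p"]=vision.camera_params("wrist");im=vision.read_camera("wrist");save("w_p",im)
ctrl.move_ptp([0.60,-0.14,0.22],down(0.0));ctrl.pause(.3)
D["c2"]=vision.camera_params("wrist");im=vision.read_camera("wrist");save("w_c2",im);st()
ctrl.move_gripper(0.085)
save("side2",vision.read_camera("side"))
pickle.dump(D,open("D2.pkl","wb"))
a=cv2.imread("pics/w_c2.png");b=cv2.imread("pics/w_p.png");c=cv2.imread("pics/side2.png")
cv2.imwrite("pics/mix.png",np.vstack([np.hstack([cv2.resize(b,(400,300)),cv2.resize(c[280:370,220:340],(400,300),interpolation=2)]),np.hstack([a[0:320,100:500][:300],cv2.resize(c[150:300,200:400],(400,300))])]))
```

```text
13.4 [0.4755 0.371  0.1639] gap 0.0107 g 63.7 F [-0.2  0.4 -4.4] T [-0.02  0.02 -0.01]
14.5 [0.4754 0.3726 0.0907] gap 0.0106 g 63.7 F [-0.2 -0.2 -4. ] T [0.05 0.01 0.04]
14.9 [0.4754 0.3723 0.085 ] gap 0.011 g 64.1 F [ 0.1 -0.3 -2.7] T [ 0.06 -0.09 -0.  ]
19.8 [ 0.6004 -0.1389  0.2202] gap 0.04 g 0.0 F [1.1 0.5 0.8] T [-0.05 -0.03 -0.03]
```

View pics/mix.png

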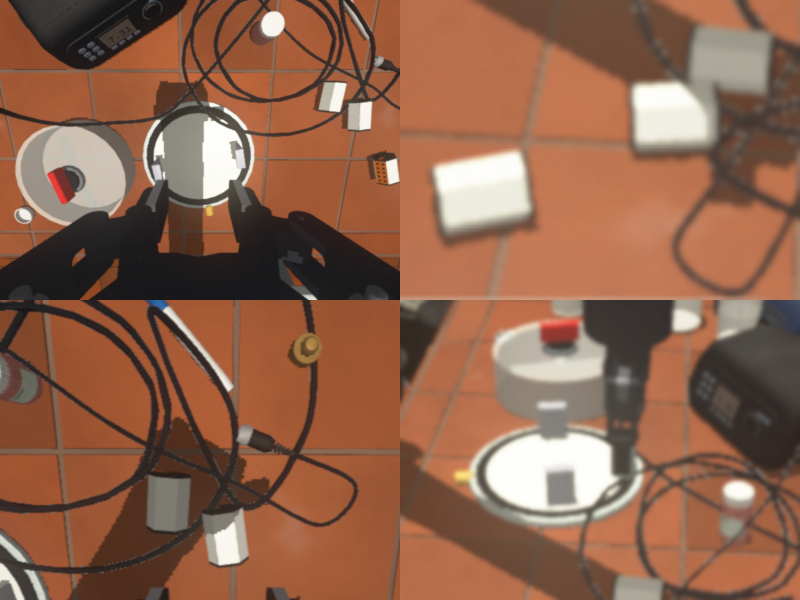

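The mix shows the lid standing left and the plate empty with the cross-bar open. Cartridges 1 and 2 now sit close together at w_c2 (270,200) and (325,235), with no orange visible from above or from -y. I need an end-on view of the stripes.

Run:
```python
from h import *
import pickle
ctrl.move_ptp([0.50,-0.14,0.13],(R.from_euler('y',-30,degrees=True)*R.from_quat(down(np.pi))).as_quat());ctrl.pause(.3)
D=pickle.load(open("D2.pkl","rb"));D["e"]=vision.camera_params("wrist");im=vision.read_camera("wrist");save("w_e",im);st()
pickle.dump(D,open("D2.pkl","wb"))
im=cv2.imread("pics/w_p.png")[...,::-1];p=D["p"]
g=mask(im,(0,0,140),(180,60,255));g[:,:222]=0;g[:,410:]=0;g[:140]=0;g[335:]=0
c=max(cv2.findContours(g,0,1)[0],key=cv2.contourArea);h=cv2.convexHull(c)[:,0]
Q=np.array([onz(p,u,.01)[:2] for u in h])
A=np.c_[2*Q,np.ones(len(Q))];w=np.ones(len(Q))
for _ in range(15):
    s=np.linalg.lstsq(A*w[:,None],w*(Q**2).sum(1),rcond=None)[0];r=np.sqrt(s[2]+s[:2]@s[:2]);e=abs(np.linalg.norm(Q-s[:2],axis=1)-r);w=1/(1+(e/.002)**2)
print('plate',s[:2],r,np.median(e),len(Q))
m=mask(im,(22,140,120),(35,255,255));
for b in blobs(m,8): print(b[:3])
```

```text
22.9 [ 0.5001 -0.1402  0.1301] gap 0.0848 g 0.0 F [ 0.  -0.1 -0.3] T [0.03 0.55 0.01]
plate [0.49548603 0.14783899] 0.08761167448836167 0.0005008120508727815 39
```

View pics/w_e.png

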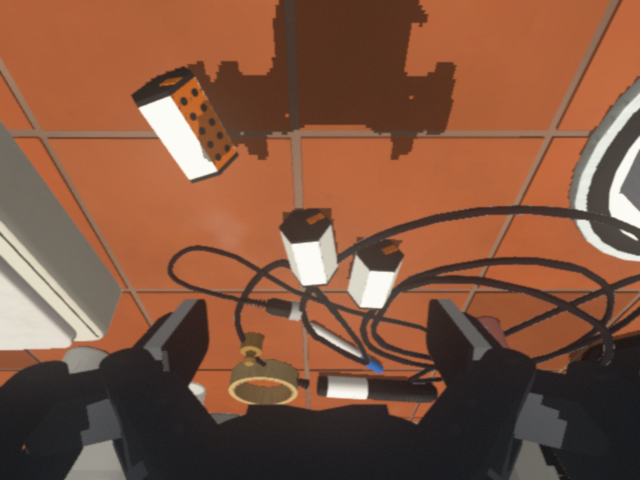

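Run:
```python
import cv2,numpy as np
a=cv2.imread("pics/w_e.png")
f=lambda x,y:cv2.resize(a[y-25:y+25,x-25:x+25],(260,260),interpolation=cv2.INTER_CUBIC)
cv2.imwrite("pics/ends.png",np.hstack([f(165,90),f(306,225),f(378,253)]))
```

```text
(no output)
```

View pics/ends.png

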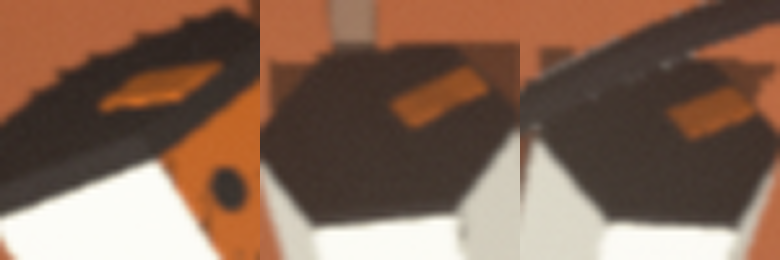

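The ends picture shows cartridges 1 and 2 with the orange stripe pointing to +y and down (two faces away), and cartridge 3's pointing to +y and up (one away). All three roll positively about +x, by 120°, 120° and 60°.

```bash
cat >> h.py <<'E'
import pickle
def tops(im,p,z=0.034,vmin=225,smax=40):
    """bright top faces -> list of (xy, yaw of bar, (long,short))"""
    out=[]
    for b in blobs(mask(im,(0,0,vmin),(180,smax,255)),150):
        c=cv2.findContours(b[3].astype(np.uint8),0,1)[0][0]
        P=np.array([onz(p,u[0],z)[:2] for u in c],np.float32)
        (cx,cy),_,_=r=cv2.minAreaRect(P*1000);Q=cv2.boxPoints(r)/1000
        e=[Q[1]-Q[0],Q[2]-Q[1]];n=[np.linalg.norm(x) for x in e];L=e[int(np.argmax(n))]
        if .045<max(n)<.065 and .010<min(n)<.032: out.append((np.array([cx,cy])/1000,(np.arctan2(L[1],L[0])+np.pi/2)%np.pi-np.pi/2,(max(n),min(n))))
    return out
D_=0.011
def O(psi,tilt,flip=1):
    return R.from_rotvec(tilt*np.array([np.cos(psi),np.sin(psi),0]))*R.from_quat(down(psi+flip*np.pi/2))
def tcp(c,psi,tilt,flip=1,d=D_):
    r=O(psi,tilt,flip);return np.array(c)+d*r.as_matrix()[:,2],r.as_quat()
E
python3 - <<'E'
from h import *
D=pickle.load(open("D2.pkl","rb"))
for n in("w_e","w_c2"):
    im=cv2.imread(f"pics/{n}.png")[...,::-1]
    for v in(240,225):
        for t in tops(im,D[n[2:]],vmin=v): print(n,v,t[0].round(4),round(float(t[1]),3),np.round(t[2],4))
for c in((.48,-.22),(.6,-.15),(.5,-.08)):
  for fl in(1,-1):
    for tl in(-60,-45,-30,0,30,45,60):
        q=ctrl.inverse_kinematics(*tcp([*c,.02],.0,np.radians(tl),fl));print(c,fl,tl,None if q is None else q.round(2))
E
```

```text
w_e 240 [ 0.4777 -0.2171] 0.325 [0.0476 0.0193]
w_e 240 [ 0.5825 -0.1456] 0.148 [0.0471 0.0197]
w_e 240 [ 0.6147 -0.091 ] -0.086 [0.047  0.0196]
w_e 240 [ 0.8224 -0.1031] 1.429 [0.0478 0.0202]
w_e 225 [ 0.4777 -0.2172] 0.329 [0.048  0.0195]
w_e 225 [ 0.5826 -0.1458] 0.142 [0.0475 0.0209]
w_e 225 [ 0.6147 -0.0913] -0.083 [0.0476 0.0212]
w_e 225 [ 0.8195 -0.1028] 1.429 [0.0495 0.0271]
(0.48, -0.22) 1 -60 [-1.26  1.79  1.34  2.14 -1.01  0.76  0.5 ]
(0.48, -0.22) 1 -45 [-0.19  0.6   0.12  2.14  1.07  0.84 -1.01]
(0.48, -0.22) 1 -30 [-0.88  0.96  1.14  2.17 -0.67  0.52  0.61]
(0.48, -0.22) 1 0 [-0.24  0.58  0.7   2.06 -0.58  0.71  0.84]
(0.48, -0.22) 1 30 [ 0.05  0.79  0.7   1.86 -0.93  1.26  1.27]
(0.48, -0.22) 1 45 [ 0.16  0.94  0.7   1.74 -1.03  1.55  1.37]
(0.48, -0.22) 1 60 [ 0.24  1.1   0.7   1.62 -1.12  1.82  1.43]
(0.48, -0.22) -1 -60 [-0.62  0.83  0.48  2.12  0.96  0.83  2.03]
(0.48, -0.22) -1 -45 [-0.71  0.76  0.71  2.16  0.62  0.55  2.45]
(0.48, -0.22) -1 -30 [-0.38  0.55  0.49  2.15  0.56  0.54  2.69]
(0.48, -0.22) -1 0 [ 1.2   0.76 -1.04  1.99  0.85  0.91  2.84]
(0.48, -0.22)
[... 1236 characters left out ...]
.67 -0.54]
(0.5, -0.08) 1 0 [-0.52  0.55  0.7   2.11 -0.57  0.68  0.56]
(0.5, -0.08) 1 30 [-0.03  0.64  0.48  1.99 -0.91  1.05  1.06]
(0.5, -0.08) 1 45 [ 0.08  0.78  0.48  1.91 -1.04  1.31  1.22]
(0.5, -0.08) 1 60 [ 0.16  0.93  0.48  1.82 -1.13  1.58  1.33]
(0.5, -0.08) -1 -60 [-0.86  0.87  0.48  2.    0.67  0.99  2.14]
(0.5, -0.08) -1 -45 [-0.95  0.8   0.71  2.07  0.37  0.74  2.49]
(0.5, -0.08) -1 -30 [-0.65  0.58  0.49  2.1   0.41  0.68  2.58]
(0.5, -0.08) -1 0 [ 0.6   0.52 -0.61  2.05  0.46  0.7   2.84]
(0.5, -0.08) -1 30 [-0.59  1.33  1.36  2.01 -1.53  1.79 -1.76]
(0.5, -0.08) -1 45 [-0.37  1.21  1.14  1.93 -1.46  1.84 -1.71]
(0.5, -0.08) -1 60 [-0.15  1.18  0.92  1.83 -1.4   1.92 -1.68]
```

```bash
cat >> h.py <<'E'
W=(0.49,-0.06)
def pick(xy,psi,tilt,z=0.017,grip=45):
    p,q=tcp([*xy,z],psi,tilt);zt=R.from_quat(q).as_matrix()[:,2]
    ctrl.move_gripper(0.085)
    ctrl.move_ptp(p-zt*.08,q);ctrl.movel(p,speed=.1);ctrl.move_gripper(0.03,grip);s=st()
    ctrl.movel(p+[0,0,.04],speed=.1);return s
def place(xy,psi,tilt,z=0.0178,up=.05):
    p,q=tcp([*xy,z],psi,tilt);zt=R.from_quat(q).as_matrix()[:,2]
    ctrl.move_ptp(p+[0,0,up],q);st()
    ctrl.movel(p,speed=.06);st();ctrl.move_gripper(0.085);ctrl.movel(p-zt*.09,speed=.15)
def look(name):
    ctrl.pause(.2);p=vision.camera_params("wrist");im=vision.read_camera("wrist");save(name,im);return im,p
E
python3 - <<'E'
from h import *
ctrl.movel(status.get_state()['eef_pos']+[0,0,.08],speed=.2)
pick((0.4777,-0.2171),.326,np.radians(-15))
place(W,0,np.radians(45))
ctrl.move_ptp([W[0]+.03,W[1],.2],down(0.0))
im,p=look("r3")
for v in(240,225,200):
  for t in tops(im,p,vmin=v): print(v,t[0].round(4),round(float(t[1]),3),np.round(t[2],4))
h=cv2.inRange(cv2.cvtColor(im,cv2.COLOR_RGB2HSV),(8,180,150),(20,255,255))
cv2.imwrite("pics/r3c.png",cv2.resize(im[60:400,120:520,::-1],(600,510)))
E
```

```text
26.1 [ 0.4793 -0.2197  0.0071] gap 0.0533 g 48.1 F [-1.6  2.4  5.4] T [ 0.22  0.34 -0.01]
27.5 [ 0.489  -0.0524  0.0589] gap 0.0537 g 53.1 F [ 0.   1.2 -0.8] T [-0.89 -0.03  0.04]
28.5 [ 0.4893 -0.052   0.0134] gap 0.0531 g 55.0 F [-5.3 -3.  15.8] T [1.09 0.88 0.74]
240 [ 0.6138 -0.0912] -0.084 [0.0473 0.0187]
240 [ 0.5817 -0.1456] 0.14 [0.0471 0.0185]
225 [ 0.6138 -0.0912] -0.082 [0.0476 0.0199]
225 [ 0.5818 -0.1458] 0.144 [0.0476 0.0196]
200 [ 0.6138 -0.0913] -0.081 [0.048 0.021]
200 [ 0.5818 -0.1459] 0.138 [0.0478 0.0209]
```

View pics/r3c.png

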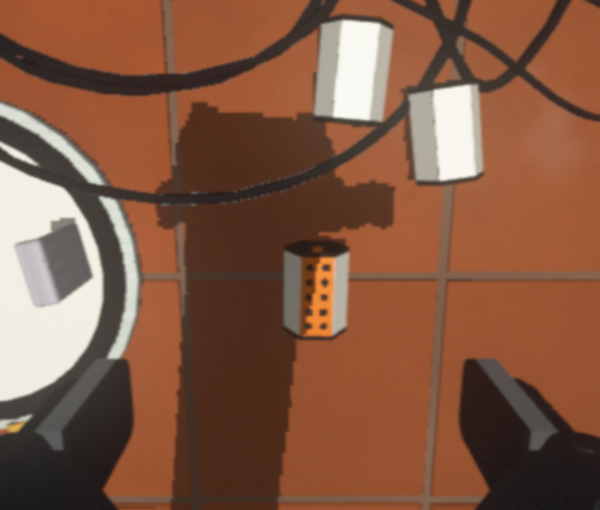

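The cartridge at W now has its orange face up at crop (318,290), so the roll worked. I'll refine the plate yaw, then place it.

```bash
cat >> h.py <<'E'
def orange(im,p,z=0.034,amin=60,roi=None):
    """orange top faces: join holes, box on plane z"""
    m=mask(im,(9,190,190),(20,255,255))
    if roi is not None:
        k=np.zeros_like(m);x0,y0,x1,y1=roi;k[y0:y1,x0:x1]=m[y0:y1,x0:x1];m=k
    m=cv2.morphologyEx(m,cv2.MORPH_CLOSE,np.ones((7,7)))
    out=[]
    for b in blobs(m,amin):
        c=max(cv2.findContours(b[3].astype(np.uint8),0,1)[0],key=len)
        P=np.array([onz(p,u[0],z)[:2] for u in c],np.float32)*1000
        r=cv2.minAreaRect(P);Q=cv2.boxPoints(r)/1000;e=[Q[1]-Q[0],Q[2]-Q[1]];n=[np.linalg.norm(x) for x in e];L=e[int(np.argmax(n))]
        if max(n)>.03: out.append((np.array(r[0])/1000,(np.arctan2(L[1],L[0])+np.pi/2)%np.pi-np.pi/2,(max(n),min(n))))
    return out
E
python3 - <<'E'
from h import *
s=status.get_state();p=vision.camera_params("wrist");im=cv2.imread("pics/r3.png")[...,::-1]
for t in orange(im,p): print(t[0].round(4),round(float(t[1]),3),np.round(t[2],4))
D=pickle.load(open("D2.pkl","rb"));q=D["p"];b=cv2.imread("pics/w_p.png")
im=b[...,::-1];m=mask(im,(18,120,100),(32,255,255));m[:300]=0;m[360:]=0;m[:,:300]=0;m[:,370:]=0
for B in blobs(m,5): 
    x=onz(q,B[1],.007);v=np.array([.4965,.148])-x[:2];print(B[:2],x.round(4),'yaw',np.arctan2(v[1],v[0]),np.linalg.norm(v))
cv2.imwrite("pics/plate.png",cv2.resize(b[140:340,220:420],(600,600),interpolation=2))
E
```

```text
[ 0.4886 -0.0727] -0.014 [0.0472 0.0137]
(np.int32(169), array([334.7, 336.8])) [0.3795 0.1265 0.007 ] yaw 0.18181743577103618 0.11893030906588452
```

View pics/plate.png

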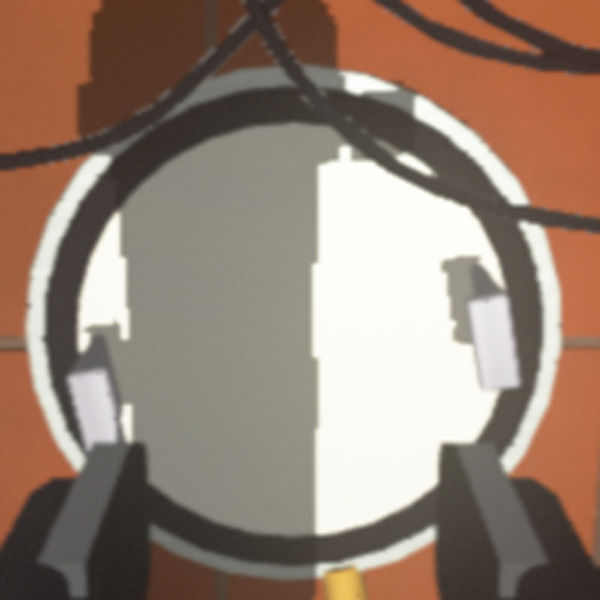

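Run:
```python
from h import *
D=pickle.load(open("D2.pkl","rb"));q=D["p"]
f=lambda x,y:onz(q,(220+x/3,140+y/3),.063)[:2]
a,b=f(68,375),f(470,300);a2,b2=f(106,368),f(507,293);e=f(483,390);f2=f(520,385)
print(a,b,a2,b2,e); 
for d in(a-b,a2-b2): print('sep',np.linalg.norm(d),'yaw',np.arctan2(-d[0],d[1]))
print('hook edge',np.linalg.norm(b-e),np.arctan2(*(b-e)[::-1]))
y=.183;ux=np.array([np.cos(y),np.sin(y)]);uy=np.array([-np.sin(y),np.cos(y)])
rc=(b+b2+e+f2)/4; print('centre from right hook',rc+.073*uy,'outer/inner', np.linalg.norm(b-b2))
```

```text
[0.4983742  0.23084151] [0.52645259 0.08598776] [0.5010391  0.21691897] [0.52902085 0.07292405] [0.49252177 0.0798177 ]
sep 0.1475500066420532 yaw 0.19146512590743472
sep 0.14668849526571925 yaw 0.1919325009242983
hook edge 0.03448724246673773 0.1798768074068846
centre from right hook [0.49732394 0.14807029] outer/inner 0.013313765433513399
```

Hook geometry checks out: the separation is 147 mm, the plate centre is (0.4973,0.148) and the yaw is 0.187. Placing cartridge 3 in the -42 slot, then rolling cartridge 2 once with a check.

```bash
cat >> h.py <<'E'
PC=np.array([0.4973,0.148]);PY=0.187
def slot(i):
    return PC+R.from_euler('z',PY).as_matrix()[:2,:2]@np.array([0,.0425*i])
def report(im,p,z=.034,f=None):
    for t in orange(im,p,z): print('O',t[0].round(4),round(float(t[1]),3),np.round(t[2],4))
    for t in tops(im,p,z): print('W',t[0].round(4),round(float(t[1]),3),np.round(t[2],4))
E
python3 - <<'E'
from h import *
pick((.4886,-.0727),-.014,0)
place(slot(-1),PY,0,z=.0278)
pick((.5820,-.1456),.143,np.radians(-15))
place(W,0,np.radians(45))
ctrl.move_ptp([W[0]+.03,W[1],.2],down(0.0))
im,p=look("r2");report(im,p);pickle.dump(p,open("r2.pkl","wb"))
cv2.imwrite("pics/r2c.png",cv2.resize(im[60:400,40:520,::-1],(720,510)))
E
```

```text
35.0 [ 0.4897 -0.0728  0.0069] gap 0.0534 g 48.6 F [0.4 0.2 4.3] T [0.04 0.07 0.01]
36.4 [0.5044 0.1066 0.0661] gap 0.0532 g 47.2 F [-0.3 -1.3 -1.5] T [ 0.03 -0.06  0.02]
37.3 [0.5102 0.1177 0.0205] gap 0.0531 g 73.8 F [-0.3 15.8  9.6] T [2.69 0.04 0.11]
41.0 [ 0.5834 -0.1482  0.0074] gap 0.0528 g 49.2 F [0.3 1.7 4.9] T [ 0.24  0.18 -0.03]
42.5 [ 0.4897 -0.0519  0.0594] gap 0.0532 g 55.1 F [ 0.5  1.  -1.7] T [-0.85  0.03 -0.  ]
43.4 [ 0.4893 -0.052   0.0115] gap 0.0532 g 55.6 F [-3.7 -3.1  8.5] T [0.18 0.73 0.51]
W [ 0.6139 -0.0912] -0.082 [0.0476 0.0199]
```

View pics/r2c.png

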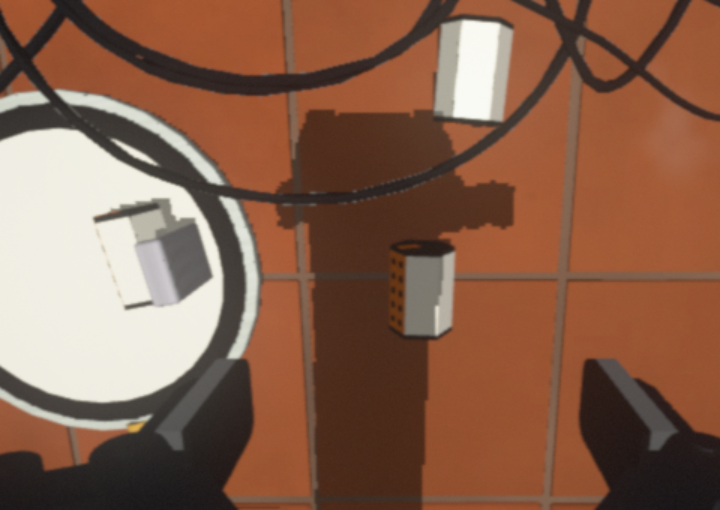

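The cartridge I set on the plate is no longer orange up. It must have clipped the -y hook on the way in, because the carry was too low. It lies beside that hook at crop (130,260) with a white face up. Cartridge 2 is one roll done, with its orange face on upper +y at (397,285). From here I lift higher before crossing: finish 2 into the +42 slot and roll 1, then fix 3.

```bash
sed -i 's/(9,190,190),(20,255,255)/(11,195,110),(22,255,255)/; s/up=.05/up=.09/' h.py; sed -i "s/    ctrl.move_ptp(p+\[0,0,up\],q);st()/    e=status.get_state()['eef_pos'];ctrl.movel([e[0],e[1],max(e[2],p[2]+up)],speed=.2);ctrl.move_ptp(p+[0,0,up],q);st()/" h.py
python3 - <<'E'
from h import *
a=np.radians
V=lambda:ctrl.move_ptp([W[0]+.03,W[1],.2],down(0.0))
pick((.4888,-.0635),0,a(-15));place(W,0,a(45));V()
im,p=look("r2b");report(im,p);T=orange(im,p)
T=[t for t in T if np.linalg.norm(t[0]-W)<.03 and .040<t[2][0]<.056]
if len(T)!=1: raise SystemExit("no orange")
pick(T[0][0],T[0][1],0);place(slot(1),PY,0,z=.0278)
pick((.6141,-.0912),-.083,a(-15));place(W,0,a(45))
pick((.489,-.0635),0,a(-15));place(W,0,a(45));V()
im,p=look("r1b");report(im,p)
E
```

```text
49.5 [ 0.49   -0.066   0.0074] gap 0.0534 g 47.6 F [0.6 0.7 5. ] T [ 0.22  0.11 -0.02]
51.6 [ 0.489  -0.0509  0.0993] gap 0.0534 g 47.2 F [ 0.   0.4 -1.4] T [-0.88 -0.06 -0.  ]
53.2 [ 0.4899 -0.0521  0.0105] gap 0.0534 g 47.3 F [-1.1 -1.7  2.2] T [-0.43  0.23  0.22]
O [ 0.489  -0.0592] -0.016 [0.0459 0.0156]
O [0.2649 0.1868] -0.001 [0.0413 0.0363]
O [ 0.2649 -0.2947] 1.569 [0.0551 0.0425]
W [ 0.6139 -0.0912] -0.082 [0.0476 0.0199]
59.6 [ 0.49   -0.0593  0.007 ] gap 0.0532 g 48.5 F [-0.7  0.6  5.4] T [0.07 0.18 0.02]
61.5 [0.4893 0.1872 0.1057] gap 0.0531 g 47.8 F [-0.  -0.9 -1.7] T [ 0.01 -0.01  0.  ]
63.2 [0.4899 0.1899 0.0171] gap 0.0529 g 47.8 F [ 0.1  0.3 -1. ] T [-0.    0.03 -0.02]
67.0 [ 0.615  -0.0935  0.0075] gap 0.0534 g 49.3 F [0.6 0.5 3.3] T [ 0.26  0.07 -0.09]
69.0 [ 0.4896 -0.0514  0.0995] gap 0.053 g 48.9 F [ 0.9 -0.4 -0.4] T [-0.91 -0.04  0.06]
70.7 [ 0.4899 -0.0522  0.0107] gap 0.0532 g 49.5 F [-2.9 -1.5  5. ] T [-0.3  0.4  0.3]
74.6 [ 0.4902 -0.066   0.0073] gap 0.0529 g 48.1 F [-0.1  0.5  4. ] T [ 0.19  0.   -0.  ]
76.6 [ 0.4889 -0.0508  0.0993] gap 0.0532 g 47.6 F [-0.8  0.4  0.3] T [-0.86 -0.    0.03]
78.2 [ 0.4903 -0.0523  0.0104] gap 0.0533 g 47.6 F [ 0.5  0.6 -1.1] T [-0.85 -0.   -0.03]
O [ 0.4895 -0.0581] -0.009 [0.0453 0.0164]
O [0.4862 0.1991] 0.198 [0.0481 0.0167]
O [0.2655 0.1869] -0.001 [0.0425 0.0361]
O [ 0.2649 -0.2935] 1.57 [0.0573 0.0425]
```

Run:
```python
from h import *
ctrl.move_ptp([.53,.12,.22],down(0.0));im,p=look("v1");report(im,p,.044)
o=onz(p,(320,240),.044);print(o)
ctrl.move_ptp([0.44,0.12,0.14],(R.from_euler('y',-30,degrees=True)*R.from_quat(down(np.pi))).as_quat());im2,p2=look("v2")
sd=vision.read_camera("side");sc=vision.read_camera("scene")
pickle.dump((p,p2),open("v.pkl","wb"))
M=np.vstack([np.hstack([cv2.resize(im[90:390,120:520],(400,300)),cv2.resize(im2[20:320,120:520],(400,300))]),np.hstack([cv2.resize(sd[190:265,220:320],(400,300),interpolation=2),cv2.resize(sc[250:325,285:385],(400,300),interpolation=2)])])
save("M",M)
```

```text
O [ 0.4949 -0.0532] -0.004 [0.0505 0.0168]
O [0.2696 0.3618] 1.564 [0.0633 0.049 ]
O [ 0.2651 -0.1221] 1.564 [0.0526 0.0465]
[0.51283293 0.11506083 0.044     ]
```

View pics/M.png

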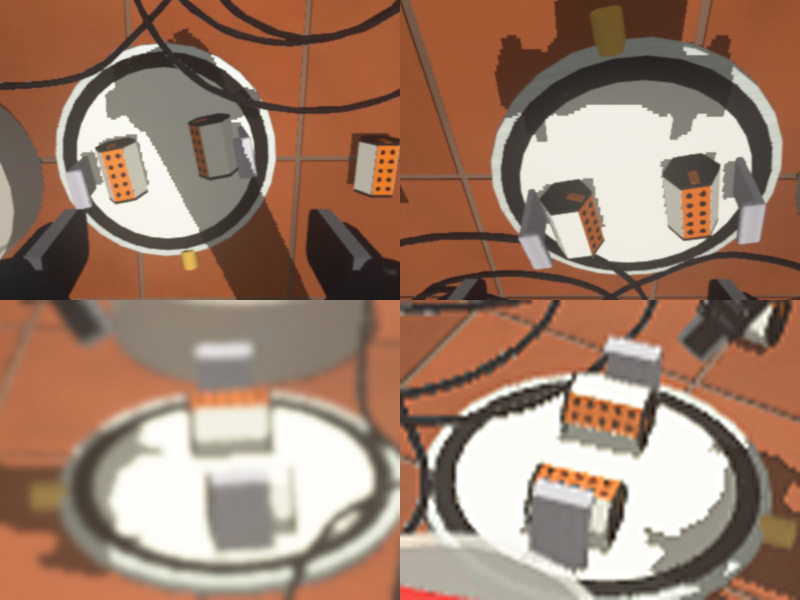

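The mosaic shows cartridge 2 in its slot with orange up. Cartridge 3 lies flat beside the -y hook with orange on its upper +y face, so it needs one more +60° roll. Locating it by triangulating its orange face.

Run:
```python
from h import *
a=np.radians
p,p2=pickle.load(open("v.pkl","rb"));A=cv2.imread("pics/v1.png")[...,::-1];B=cv2.imread("pics/v2.png")[...,::-1]
def cen(im,x0,y0,x1,y1):
    m=mask(im,(7,150,50),(24,255,255));k=np.zeros_like(m);k[y0:y1,x0:x1]=m[y0:y1,x0:x1];k=cv2.morphologyEx(k,cv2.MORPH_CLOSE,np.ones((5,5)))
    b=max(blobs(k),key=lambda b:b[0]);c=max(cv2.findContours(b[3].astype(np.uint8),0,1)[0],key=len);r=cv2.minAreaRect(c);print(b[0],b[1],r);return r[0],r
u,r1=cen(A,300,200,332,275);v,r2=cen(B,294,212,332,284)
X,e=tri(p,u,p2,v);print(X,e)
# z fixed check
print(onz(p,u,.0355),onz(p2,v,.0355))
bx=cv2.boxPoints(r1);Q=np.array([onz(p,b,.0355)[:2] for b in bx]);E=[Q[1]-Q[0],Q[2]-Q[1]];L=max(E,key=np.linalg.norm);psi=(np.arctan2(L[1],L[0])+np.pi/2)%np.pi-np.pi/2
print('psi',psi,np.linalg.norm(L)); c=X[:2]-.0147*np.array([-np.sin(psi),np.cos(psi)]);print('c',c,'in plate',R.from_euler('z',-PY).as_matrix()[:2,:2]@(c-PC))
```

```text
41 [315.  222.4] ((315.0, 223.00001525878906), (13.335896492004395, 5.88348388671875), 78.69007110595703)
604 [310.6 244.8] ((310.8694152832031, 245.17652893066406), (52.80894470214844, 14.906682014465332), 74.35775756835938)
[0.52376538 0.11749079 0.02238875] 0.004144788777012281
[0.52661638 0.1194891  0.0355    ] [0.51039927 0.11575273 0.0355    ]
psi 0.18877653615060508 0.012368818686243
c [0.52652394 0.10305194] in plate [ 0.02035808 -0.04959753]
```

Run:
```python
from h import *
a=np.radians
e=status.get_state()['eef_pos'];ctrl.movel([e[0],e[1],.2],speed=.2)
c=np.array([.5131,.1014]);psi=.18;W2=(.49,-.15)
p,q=tcp([*c,.027],psi,0)
ctrl.move_gripper(.085);ctrl.move_ptp(p+[0,0,.09],q);ctrl.movel(p,speed=.08);ctrl.move_gripper(.03,45);st()
uy=np.array([-np.sin(PY),np.cos(PY),0])
ctrl.movel(p+[0,0,.004],speed=.03);ctrl.movel(p+[0,0,.004]+.011*uy,speed=.05);st();ctrl.movel(p+[0,0,.1]+.011*uy,speed=.1);st()
place(W2,0,0)
V=lambda:ctrl.move_ptp([W2[0]+.03,W2[1],.2],down(0.0))
V();im,p=look("r3b");report(im,p)
# silhouette near W2: all non-tile (low sat or dark or orange)
```

```text
88.1 [0.5138 0.1016 0.0167] gap 0.0534 g 48.6 F [-0.3 -0.2  4.6] T [-0.02  0.21  0.02]
88.7 [0.5108 0.1131 0.0198] gap 0.0532 g 47.9 F [ 0.5  0.  -0.8] T [-0.04  0.02  0.  ]
89.8 [0.5103 0.112  0.1153] gap 0.0534 g 47.9 F [-0.5 -0.2 -1.6] T [ 0.    0.03 -0.02]
91.1 [ 0.4909 -0.1479  0.0968] gap 0.0532 g 48.0 F [ 0.2 -0.4 -0.8] T [ 0.05 -0.03 -0.  ]
92.8 [ 0.4905 -0.1501  0.0072] gap 0.0534 g 47.9 F [-0.3  0.9 -1.3] T [ 0.02 -0.04 -0.04]
O [ 0.493  -0.0579] -0.005 [0.0523 0.0163]
W [ 0.4298 -0.3845] -0.001 [0.0466 0.021 ]
W [ 0.3976 -0.4221] 1.402 [0.0627 0.0275]
```

Run:
```python
from h import *
a=np.radians
W2=(.49,-.15);V=lambda:ctrl.move_ptp([W2[0]+.03,W2[1],.2],down(0.0))
im=cv2.imread("pics/r3b.png")[...,::-1];p=vision.camera_params("wrist");m=mask(im,(10,150,60),(24,255,255))
u=proj(p,np.array([*W2,.034]));x,y=u.astype(int);k=np.zeros_like(m);k[y-45:y+45,x-35:x+35]=m[y-45:y+45,x-35:x+35]
ys,xs=np.nonzero(k);print(len(xs),u,onz(p,(xs.mean(),ys.mean()),.0255))
yc=onz(p,(xs.mean(),ys.mean()),.0255)[1]-.0147 if len(xs)>100 else -.15
if abs(yc+.15)>.008: yc=-.15
pick((.49,yc),0,a(-15));place(W2,0,a(45));V()
im,p=look("r3c2");report(im,p)
```

```text
2330 [317.86711797 256.37567503] [ 0.47961777 -0.15119358  0.0255    ]
98.2 [ 0.4908 -0.1526  0.0072] gap 0.0527 g 48.0 F [-0.8  0.8  6.5] T [ 0.23  0.25 -0.03]
100.1 [ 0.4893 -0.141   0.0989] gap 0.0534 g 47.3 F [ 0.3  0.3 -1.2] T [-0.83  0.03 -0.03]
101.8 [ 0.4901 -0.1422  0.0104] gap 0.0529 g 47.3 F [-0.9  0.   0.4] T [-0.76  0.15  0.12]
O [ 0.4927 -0.058 ] -0.003 [0.0532 0.0164]
O [ 0.5012 -0.144 ] -0.477 [0.0363 0.0139]
```

Run:
```python
from h import *
for i,xy in enumerate([(.53,-.10),(.50,-.24),(.57,-.15)]):
    ctrl.move_ptp([*xy,.26],down(0.0));im,p=look(f"q{i}");print(xy);report(im,p)
    m=mask(im,(11,195,80),(22,255,255));u=proj(p,np.array([.49,-.145,.034])).astype(int);print(u,[ (b[0],b[1]) for b in blobs(m[u[1]-40:u[1]+40,u[0]-35:u[0]+35].copy(),8)])
```

```text
(0.53, -0.1)
O [ 0.4896 -0.0581] 0.001 [0.0445 0.0157]
O [0.4868 0.1991] 0.203 [0.0479 0.0166]
O [0.2127 0.1939] -0.004 [0.0508 0.0458]
[359 247] [(np.int32(57), array([39.3, 58.1]))]
(0.5, -0.24)
O [ 0.492  -0.0578] -0.002 [0.051  0.0166]
O [ 0.1862 -0.5021] -0.003 [0.0538 0.0369]
[226 221] [(np.int32(532), array([40.1, 40.1]))]
(0.57, -0.15)
O [ 0.4892 -0.0581] -0.003 [0.0448 0.0157]
O [ 0.4895 -0.1496] -0.004 [0.0459 0.0153]
O [0.2519 0.1506] -0.004 [0.0478 0.0303]
[311 283] [(np.int32(326), array([39.4, 45.1])), (np.int32(9), array([42.8, 22.4]))]
```

Run:
```python
from h import *
pick((.4893,-.0583),0,0);place(slot(0),PY,0,z=.0278)
pick((.4895,-.1496),0,0);place(slot(-1),PY,0,z=.0278)
ctrl.move_ptp([.55,.148,.27],down(0.0));im,p=look("f1");report(im,p,.044)
ctrl.move_ptp([.53,.0,.25],down(0.0));im2,p2=look("f2");report(im2,p2,.044)
for i in(-1,0,1):print(slot(i).round(4))
sd=vision.read_camera("side");sc=vision.read_camera("scene")
M=np.vstack([np.hstack([cv2.resize(im[90:390,120:520],(400,300)),cv2.resize(im2[90:390,0:400],(400,300))]),np.hstack([cv2.resize(sd[150:270,180:340],(400,300),interpolation=2),cv2.resize(sc[240:360,260:420],(400,300),interpolation=2)])])
save("M2",M);st()
```

```text
110.4 [ 0.4905 -0.0584  0.0069] gap 0.0532 g 48.5 F [ 1.  -0.1  4.7] T [0.06 0.07 0.04]
112.2 [0.4968 0.1454 0.1058] gap 0.0532 g 47.9 F [-0.1 -1.2 -0.2] T [ 0.01  0.02 -0.02]
113.8 [0.4978 0.1482 0.0172] gap 0.0534 g 47.9 F [ 0.3 -0.  -0.8] T [0.02 0.03 0.01]
117.7 [ 0.4906 -0.1499  0.0069] gap 0.0533 g 48.5 F [-0.2 -0.1  4.5] T [0.04 0.06 0.03]
119.7 [0.505  0.1037 0.1062] gap 0.0532 g 47.9 F [ 0.4 -1.  -0.4] T [-0.03 -0.04 -0.01]
121.4 [0.5057 0.1063 0.0171] gap 0.0532 g 47.9 F [-0.6 -0.2 -1.2] T [ 0.01 -0.01 -0.  ]
O [0.237  0.4289] 1.569 [0.07   0.0582]
O [ 0.2311 -0.1313] 0.618 [0.0612 0.0347]
W [0.5494 0.0997] 1.37 [0.0597 0.028 ]
O [0.2364 0.2679] -1.568 [0.0629 0.0536]
O [ 0.2361 -0.2656] 0.647 [0.0696 0.0248]
O [ 0.2285 -0.2424] -0.066 [0.0351 0.0146]
[0.5052 0.1062]
[0.4973 0.148 ]
[0.4894 0.1898]
125.4 [0.5303 0.0013 0.25  ] gap 0.0848 g 0.0 F [-1.7 -0.7 -0.7] T [-0.01 -0.02  0.06]
```

No orange was detected, probably because of shadow, so I'll use the last picture.

View pics/M2.png

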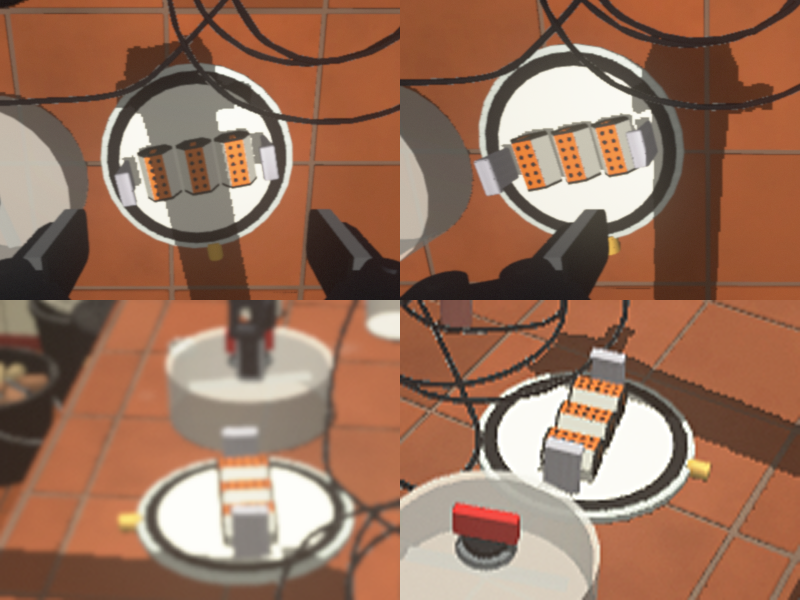

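All three cartridges lie orange face up between the hooks. In the left wrist crop they are at about (158,172), (198,167) and (237,158). Now bringing the lid back.

Run:
```python
from h import *
lp,lq=pickle.load(open("lid.pkl","rb"));print(lp,R.from_quat(lq).as_euler('xyz'))
ctrl.move_ptp([lp[0],lp[1],.2],lq);ctrl.move_gripper(.04)
ctrl.movel([lp[0],lp[1],.0847],lq,speed=.1);ctrl.move_gripper(0,80);s=st();print(R.from_quat(s['tcp_rot']).as_euler('xyz'))
ctrl.movel([lp[0],lp[1],.10],speed=.05);st();ctrl.movel([lp[0],lp[1],.172],speed=.1);st()
q2=(R.from_euler('z',-.07)*R.from_quat(lq)).as_quat()
t=np.array([.4976,.1490]);ctrl.movel([*t,.172],q2,speed=.12);s=st()
ctrl.movel([*t,.13],speed=.05);st()
s=status.get_state();pickle.dump(s['tcp_rot'],open("q2.pkl","wb"))
ctrl.movel([*t,.102],speed=.05);st()
```

```text
[0.4754004  0.37232615 0.08496922] [-3.14154676e+00 -1.47215841e-03 -2.85248761e+00]
129.4 [0.4758 0.3726 0.0856] gap 0.0108 g 78.9 F [-0.8 -0.8  3.8] T [-0.19  0.07 -0.01]
[-3.14155144e+00 -3.71995794e-04 -2.85275319e+00]
129.9 [0.4753 0.3721 0.0998] gap 0.0105 g 77.9 F [-0.1  0.4 -5.2] T [-0.01  0.03 -0.01]
130.8 [0.4752 0.3717 0.1714] gap 0.0106 g 78.0 F [-0.2 -0.6 -4.2] T [ 0.02 -0.02  0.02]
132.8 [0.4974 0.15   0.1722] gap 0.0105 g 78.0 F [ 0.1  0.2 -4. ] T [-0.03  0.   -0.05]
133.8 [0.4979 0.1492 0.1303] gap 0.0103 g 78.0 F [ 0.7 -0.6 -4.9] T [0.03 0.01 0.  ]
134.5 [0.4976 0.1492 0.1019] gap 0.0106 g 77.9 F [ 0.7 -0.  -4.2] T [0.01 0.02 0.07]
```

Run:
```python
from h import *
t=[.4976,.1490]
ctrl.movel([*t,.0975],speed=.02);st();ctrl.movel([*t,.0945],speed=.015);s=st()
ctrl.move_gripper(.04);ctrl.move_gripper(0,30);s=st()
y=R.from_quat(s['tcp_rot']).as_euler('xyz')[2]%(2*np.pi);p=s['eef_pos'];print(y)
for a in np.linspace(0,-1.60,9)[1:]:
    q=ctrl.inverse_kinematics(p,down(y+a))
    if q is None: print('none',a);break
    ctrl.move_j(q);s=status.get_state();print(round(a,2),s['ft_torque'][2].round(3),s['finger_gap'].round(4))
st()
```

```text
134.9 [0.4975 0.1489 0.0974] gap 0.01 g 77.9 F [ 1.3  0.5 -4.2] T [-0.   -0.   -0.01]
135.2 [0.498  0.1492 0.0955] gap 0.0105 g 79.1 F [-2.5 -1.9  3.5] T [-0.31  0.46  0.03]
136.0 [0.4977 0.1491 0.0946] gap 0.0115 g 34.2 F [ 0.2 -0.1  1. ] T [0.01 0.05 0.  ]
3.360699500827963Traceback (most recent call last):
  File "<stdin>", line 9, in <module>
AttributeError: 'float' object has no attribute 'round'
```

Run:
```python
from h import *
s=status.get_state();p=s['eef_pos'];y=3.3607
for a in np.linspace(0,-1.60,9)[2:]:
    q=ctrl.inverse_kinematics(p,down(y+a))
    ctrl.move_j(q);s=status.get_state();print(round(a,2),round(float(s['ft_torque'][2]),3),round(float(s['finger_gap']),4))
st()
ctrl.move_gripper(.04);ctrl.movel(p+[0,0,.09],speed=.1)
ctrl.move_ptp([.54,.146,.30],down(0.0));im,pw=look("end")
f=im.astype(int);m=((f[...,0]-np.maximum(f[...,1],f[...,2]))>50)&(np.maximum(f[...,1],f[...,2])<75);m=m.astype(np.uint8)
k=np.zeros_like(m);k[225:300,260:370]=m[225:300,260:370]
for B in blobs(k,60):
    c=cv2.findContours(B[3].astype(np.uint8),0,1)[0][0];r=cv2.minAreaRect(c);P=np.array([onz(pw,b,.118)[:2] for b in cv2.boxPoints(r)])
    e=[P[1]-P[0],P[2]-P[1]];L=max(e,key=np.linalg.norm);print(B[0],r,'len',[np.linalg.norm(x) for x in e],'ang',np.arctan2(L[1],L[0])%np.pi-np.pi/2,'c',P.mean(0))
st()
```

```text
-0.4 -0.016 0.0114
-0.6 -0.03 0.0112
-0.8 -0.031 0.0112
-1.0 -0.02 0.0111
-1.2 0.008 0.0113
-1.4 -0.04 0.0114
-1.6 -0.044 0.011
138.3 [0.4975 0.1493 0.0945] gap 0.011 g 34.2 F [-1.   0.2  1.2] T [ 0.2   0.2  -0.04]
878 ((313.583984375, 260.7120056152344), (16.457462310791016, 56.527801513671875), 79.69515228271484) len [np.float64(0.05227383362198867), np.float64(0.015949931292693335)] ang 0.18683984878954574 c [0.50071004 0.1499148 ]
141.4 [0.5398 0.1459 0.2996] gap 0.0401 g 0.0 F [-0.2  0.1 -0.5] T [ 0.01 -0.03  0.02]
```

```bash
python3 -c "
from h import *
print(ctrl.sign_off());st()"
```

```text
the job is handed in; nothing more can be done
None
the job is handed in; nothing more can be done
```

I handed the job in at about 141 s of the 210 s. All three cartridges are on the plate between the hooks, orange face up, with the lid back on and the tap turned closed; sign-off returned no verdict, and I inferred the lid's final seating and the tap angle from readings, not a viewed picture.

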